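# Slide a loaded parts carrier out of its keepers, lift it and hold it level

## Robot

A 6-joint arm with a two-finger parallel gripper is mounted at the origin on the work surface; the furniture and walls round the work are solid. World frame = base frame: x ahead of the robot, y to its left, z up, the work surface at z = 0. Lengths are in mm, angles in rad, forces in N, time in s.
With the tool pointing down it reaches from about 325 to 775 mm from the base axis. Payload 9.3 kg.
Tool frame: the origin (TCP) lies on the mounting face of the last link; the fingertips stand 173 mm ahead of it and the grasp point (between the pads) lies 155 mm ahead of it (robot.grasp_offset is the distance from the TCP to the grasp point, in mm); z points along the fingers, y is the direction in which the jaws open and shut (so a half turn about z gives the same grasp; the last joint's range is limited). The gripper opens to 85 mm and grips with 20 to 120 N. Pads are 22 mm wide; open, the fingers measure 114 mm over their backs; the gripper's body (76 mm by 85 mm) begins 54 mm behind the grasp point. The pads swing forward as they close: fully open they stand 13 mm farther back than shut.
Start: joints at [-1.396, 0.259, 0.021, 1.334, 0, 1.418], TCP at [177.072, -520.714, 404.679] pointing down, gripper open.
Joint ranges: [-3.04, 3.04], [-0.91, 1.82], [-1.04, 1.36], [-1.92, 1.95], [-1.52, 1.45], [-3.14, 3.14]. Speed limits (rad/s): [2.22, 2.22, 2.79, 3.14, 3.14, 3.14].

## Interface

Orientations are given as a 3x3 rotation matrix whose columns are the frame's x, y, z axes.
In Python, from plant import robot, optics gives the robot as it stands.
- The arm moves only by the tool send_rows, never from a script. Its arguments are lists of equal length, an entry for each row: "travel": the shift along the tool's x, y, z in mm, a list of three; "turn": the turn, a rotation vector about the tool's x, y, z in rad, a list of three; "claw": the gripper's target within -1 to 1 (shut at 1, half-way at 0, fully open at -1). In form: {"travel": [[tx, ty, tz], ...], "turn": [[rx, ry, rz], ...], "claw": [claw, ...]}. A call has 1 to 5 rows; each row shifts and turns the commanded pose from where the row before left it, along the tool's axes as they then stand; what a row does not reach is not made up. A row lasts 1/8 s, in which the tool goes at most 62.5 mm and 10.7 degrees, less where a joint would pass 70% of its speed; a pose out of reach is approached as far as the arm can. A call is refused whole if a number of a shift passes 62.5 or a number of a turn 0.188, either way. A call with a gripper value outside its range is refused whole. The fingers move at their own pace and stop on an object; "force" is the grip in N (left out, the last holds). Time passes only in rows, so rows that do not move let the fingers close. It gives the time, the measured TCP pose, the force and the opening at its end, in the units of the state.
- robot.get_obs(): the state, without advancing time (a new reading comes with each control period).
- optics.grab_frame(name): name is "scene" or "top" or "wrist"; returns a dict with "color" (400x640x3 uint8, blue, green, red), "depth" (400x640 float32, mm along the optical axis (not along the pixel's ray), 0 where there is no reading), "fx", "fy", "cx", "cy" (pixels), "pose" (4x4, takes a point from camera to world coordinates). Camera axes: x right, y up, looking along -z (the intrinsics and any distortion apply to the point x, -y, -z); pixel columns grow to the right and rows downward; lengths in mm; the calibration is good to about 2 mm. A picture is of the moment at which its call begins.
- robot.close_job(): hands the job in, once; it reports no verdict.
The state is a dict: "t": time; "qpos": joint angles; "joint_vel": joint speeds; "tau": joint torques, N m; "tcp_pos": TCP position; "tool_rot": TCP orientation; "ft_force": force on the tool from outside, world axes, zero at the start; "ft_torque": the same for the moment, N m; "width": opening from 0.0 (shut) to 1.0 (fully open).
Only numpy, scipy, OpenCV 4.12 (cv2) and the standard library are available. Lean on these libraries where they do the work, as an engineer would, in place of code of your own. Each camera call takes 0.05 s, during which the arm holds its last target. There are 200 camera calls.

## Task

Take the parts carrier by its grip bar and slide it along the base without lifting it, out from under the keeper strips, until its foot sits in the scribed outline at the open end. Then lift it straight up about 10 cm above the base and hold it there level and still, with the nut and the bolt still in its tray; the program finishes while holding it in the air. Leave the clamp, file and hammer alone.

Things in the scene. Friction and masses are not known exactly. Their poses are not given: they have to be found in the camera images.
- slide_base: Fixed steel plate on the table, 290 x 150 x 8 mm, turned any way; origin under its centre, x = travel direction. At its -x end the carrier is parked between fences with dark keeper strips (top 20 mm above the table) that overlap its foot: 3 mm of air above, 4 mm of side play, a back stop behind. The strips end 15 mm before the centre; the +x half is open and flat.
- lift_mark (a point): Centre of the scribed rectangular outline (124 x 130 mm, thin dark lines) on the open half of the plate, 75 mm from the base's centre along its +x, on the plate's top face (8 mm above the table); axes as the base's.
- carrier: Loose parts carrier, 0.3 to 0.55 kg without load: foot 110 mm (its x) x 116 x 5 mm; on it a shallow tray 106 x 94 mm, walls up to 19 mm above the underside, and a bail: two end uprights and a grip bar across the top, 78 mm high in all. Origin at the centre of the underside, z up; x parallel to the base's x.
- grip_bar (a point): Centre of the carrier's grip bar, 70 mm above the foot's underside and over its centre. The bar is steel, 100 mm long (carrier's x), 14 mm wide (carrier's y), 16 mm high, and is free underneath except at its ends. Grasp it from above, across its 14 mm width; axes as the carrier's.
- foot (a point): Centre of the underside of the carrier's foot; rests on the plate at the start.
- nut_mid (a point): Centre of the loose hexagon nut in the tray, 35 x 39 x 19 mm, lying flat on the +y side of the bar.
- bolt_mid (a point): Middle of the loose hexagon-head bolt in the tray, 22 x 68 x 19 mm, lying on the -y side of the bar, along the carrier's x.
- clamp_mid (a point): Bystander: blue G-clamp lying on the table to the right, 128 x 118 x 18 mm; point 10 mm above the table at its middle.
- file_mid (a point): Bystander: red-handled flat file on the table at the left, 27 x 265 x 27 mm; point at its middle, 10 mm up.
- hammer_mid (a point): Bystander: chipping hammer on the table at the left, 152 x 269 x 24 mm; point at its middle, 10 mm up.

How it is judged:
By the outcome, as a careful person would: the job done as asked, in the order asked, and still so for the second after the job is handed in, while the arm keeps its last pose, push and grip.
It also fails if it takes over 35 s, if anything falls off the work surface, if the arm or the gripper's body presses on something with over 40 N, if the wrist force passes 120 N, or if a joint passes its speed limit or range.

## Working session

There is one attempt and no reset: what is moved stays moved. The work goes in short steps, Python scripts to look and compute and a tool call to move; the robot and the scene stay as the last step left them, time stands still between calls to the robot, and variables do not carry over. Pictures are saved under pics/ and viewed, about 8 in all and at most 12, crops included, and the job is handed in when it is done.

Besides the shell and the picture viewer there is one more tool, called after "Request:" as name(argument=value, ...), one argument or row to a line, values as JSON. send_rows: Moves the arm, as the interface text tells. Its arguments: {"type":"object","properties":{"travel":{"type":"array"},"turn":{"type":"array"},"claw":{"type":"array"},"force":{"type":"number"}},"required":["travel","turn","claw"]}

```bash
mkdir -p pics
cat > h.py <<'E'
import numpy as np, cv2
from plant import robot, optics
def grab(n):
    f=optics.grab_frame(n); np.savez(f'/tmp/{n}.npz',**f); return f
def pts(f):
    d=f['depth']; v,u=np.mgrid[:d.shape[0],:d.shape[1]]
    P=np.stack([(u-f['cx'])/f['fx']*d,-(v-f['cy'])/f['fy']*d,-d],-1)
    T=np.array(f['pose']); return P@T[:3,:3].T+T[:3,3]
E
python3 - <<'E'
from h import *
for n in('scene','top'):
    f=grab(n); cv2.imwrite(f'pics/{n}0.png',f['color']); print(n,f['fx'],[k for k in f], np.round(f['pose'],2).tolist())
o=robot.get_obs(); print(o['t'],o['tool_rot'],o['width'],o['ft_force'])
E
```

```text
scene 407.56568255440385 ['color', 'depth', 'fx', 'fy', 'cx', 'cy', 'pose'] [[-0.65, 0.58, -0.48, -102.68], [-0.76, -0.51, 0.42, 608.64], [-0.0, 0.64, 0.77, 1110.03], [0.0, 0.0, 0.0, 1.0]]
top 411.39062234746405 ['color', 'depth', 'fx', 'fy', 'cx', 'cy', 'pose'] [[0.02, 1.0, -0.06, 442.81], [-1.0, 0.02, -0.01, 57.6], [-0.01, 0.06, 1.0, 1241.46], [0.0, 0.0, 0.0, 1.0]]
0.1 [[ 9.46761698e-01  3.21935138e-01 -2.31872488e-04]
 [ 3.21935187e-01 -9.46761014e-01  1.14772171e-03]
 [ 1.49964115e-04 -1.16126687e-03 -9.99999314e-01]] 1.0012505473982931 [ 0.00658173 -0.23931373  0.18675812]
```

View pics/top0.png

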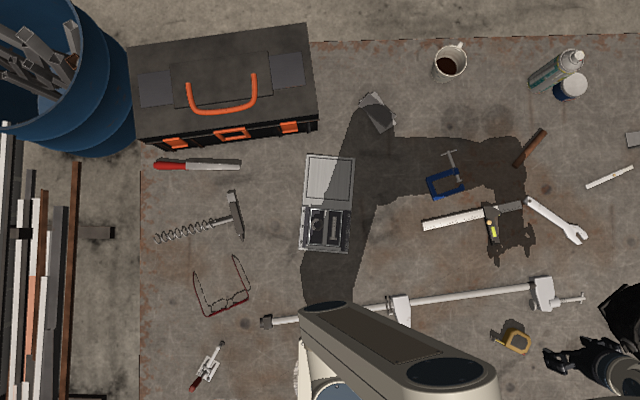

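View pics/scene0.png

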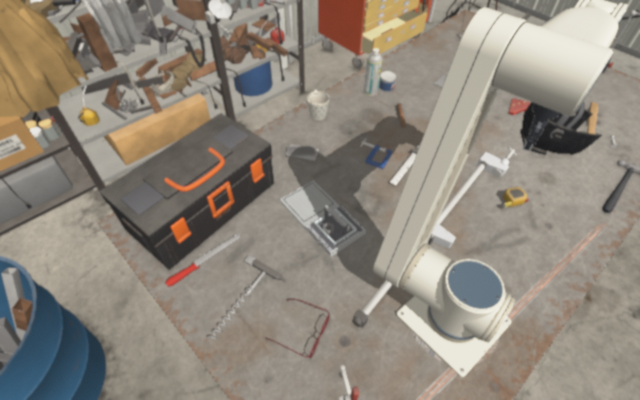

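The top view shows the base at cols 300–355, rows 155–252. The carrier is parked at the near end (about 325,228) and the open end points up, which is world +x. Next I'll enlarge this area and measure with depth.

Run:
```python
from h import *
f=dict(np.load('/tmp/top.npz'));P=pts(f)
c=f['color'][145:262,285:370]; cv2.imwrite('pics/crop1.png',cv2.resize(c,None,fx=5,fy=5,interpolation=cv2.INTER_CUBIC))
R=P[145:262,285:370].reshape(-1,3)
print(f['depth'][145:262,285:370].min())
z=R[:,2];print(np.histogram(z,bins=[-20,-5,-2,2,5,7,10,14,18,22,30,50,65,72,80,90,100]))
for lo,hi in((4,11),(70,95)):
    Q=R[(z>lo)&(z<hi)]; r=cv2.minAreaRect(Q[:,:2].astype(np.float32)); print(lo,hi,len(Q),r,np.median(Q[:,2]),Q[:,:2].mean(0))
```

```text
0.0
(array([ 163, 1124, 3001, 1146,  788, 1338,  897,  399,  439,  359,   76,
          0,    1,    1,  171,    4]), array([-20,  -5,  -2,   2,   5,   7,  10,  14,  18,  22,  30,  50,  65,
        72,  80,  90, 100]))
4 11 2731 ((518.9354248046875, 37.164703369140625), (350.9310302734375, 251.9787139892578), 1.4872421026229858) 7.527304779997621 [557.31935883  34.59410856]
70 95 176 ((443.93988037109375, 41.27975845336914), (13.816290855407715, 99.42977905273438), 86.75504302978516) 85.09289761476305 [443.76172767  41.33187196]
```

View pics/crop1.png

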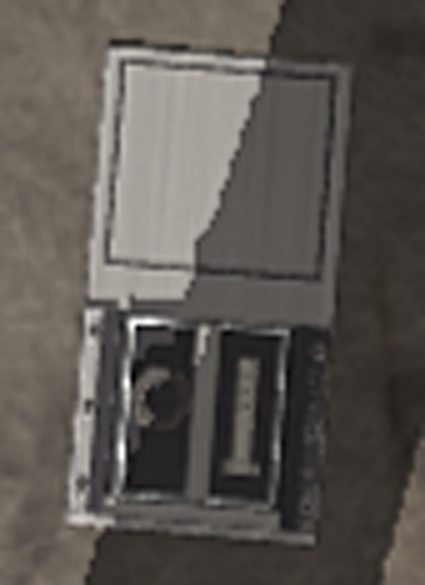

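The crop shows plate corners at (110,45), (350,67), (312,543) and (68,522), and outline corners at (122,60), (335,78), (318,278) and (107,262). The bar runs from (205,325) to (197,500), the nut is left of it (+y), and the bolt is right of it.

```bash
cat >> h.py <<'E'
def ray(f,u,v,z):
    T=np.array(f['pose']); d=T[:3,:3]@np.array([(u-f['cx'])/f['fx'],-(v-f['cy'])/f['fy'],-1.])
    return T[:3,3]+d*(z-T[2,3])/d[2]
E
python3 - <<'E'
from h import *
f=dict(np.load('/tmp/top.npz'))
for L in([(110,45),(350,67),(312,543),(68,522)],[(122,60),(335,78),(318,278),(107,262)]):
    X=np.array([ray(f,285+u/5-.4,145+v/5-.4,8)[:2] for u,v in L]); print(X.round(1).tolist(),X.mean(0))
    e=[X[1]-X[0],X[2]-X[1],X[3]-X[2],X[0]-X[3]]
    for k,a in enumerate(e): print(np.hypot(*a).round(1), ((np.degrees(np.arctan2(a[1],a[0]))+45)%90-45).round(2))
P=pts(f).reshape(-1,3); Q=P[(P[:,2]>70)&(abs(P[:,0]-444)<60)&(abs(P[:,1]-41)<30)]; 
r=cv2.fitLine(Q[:,:2].astype(np.float32),cv2.DIST_HUBER,0,.01,.01).ravel(); print(r,np.degrees(np.arctan(r[1]/r[0])))
E
```

```text
[[665.4, 101.2], [654.7, -44.1], [368.4, -25.9], [377.6, 119.7]] [516.51381862  37.72424208]
145.7 -4.18
287.0 -3.63
146.0 -3.62
288.4 -3.69
[[656.3, 93.7], [647.9, -35.2], [526.6, -26.9], [533.6, 100.0]] [591.12070492  32.91796009]
129.2 -3.76
121.5 -3.9
127.1 -3.16
122.9 -2.93
[ 9.2260253e-01 -3.8575187e-01  4.4360898e+02  5.7063980e+01] -22.690424
```

Base yaw is about -3.65°, base centre (516.5, 37.7), mark (591, 33), and bar (444, 41.3). These agree with each other: the implied distance to the mark is 74.8 mm. I'll translate over the bar first, then turn to yaw 176.35° (the half-turn equivalent) so that joint 6 stays in range.

Request:
send_rows(
  travel=[
    [39.4,-40.6,0],
    [39.4,-40.6,0],
    [39.4,-40.6,0],
    [39.4,-40.6,0],
    [39.4,-40.6,0],
  ],
  turn=[
    [0,0,0],
    [0,0,0],
    [0,0,0],
    [0,0,0],
    [0,0,0],
  ],
  claw=[-1,-1,-1,-1,-1],
)

```text
t: 0.72
tcp_pos: [298.5, -263.4, 404.5]
tool_rot: [[0.947, 0.321, 0.0], [0.321, -0.947, 0.0], [0.0, -0.0, -1.0]]
ft_force: [1.2, 0.6, -0.2]
width: 1.005
```

Request:
send_rows(
  travel=[
    [39.4,-40.6,0],
    [39.4,-40.6,0],
    [39.4,-40.6,0],
    [39.4,-40.6,0],
    [39.4,-40.6,0],
  ],
  turn=[
    [0,0,0],
    [0,0,0],
    [0,0,0],
    [0,0,0],
    [0,0,0],
  ],
  claw=[-1,-1,-1,-1,-1],
)

```text
t: 1.35
tcp_pos: [419.7, -7.6, 404.7]
tool_rot: [[0.947, 0.322, 0.0], [0.322, -0.947, -0.0], [0.0, 0.0, -1.0]]
ft_force: [1.0, -1.6, 0.2]
width: 1.002
```

Request:
send_rows(
  travel=[
    [39.4,-40.6,0],
    [0,0,0],
    [0,0,0],
    [0,0,0],
    [0,0,0],
  ],
  turn=[
    [0,0,0],
    [0,0,-0.183],
    [0,0,-0.183],
    [0,0,-0.183],
    [0,0,-0.183],
  ],
  claw=[-1,-1,-1,-1,-1],
)

```text
t: 1.98
tcp_pos: [443.6, 41.8, 404.4]
tool_rot: [[0.484, 0.875, -0.001], [0.875, -0.484, 0.0], [-0.0, -0.001, -1.0]]
ft_force: [0.4, 0.4, -0.3]
width: 1.004
```

Request:
send_rows(
  travel=[
    [0,0,0],
    [0,0,0],
    [0,0,0],
    [0,0,0],
    [0,0,0],
  ],
  turn=[
    [0,0,-0.183],
    [0,0,-0.183],
    [0,0,-0.183],
    [0,0,-0.183],
    [0,0,-0.183],
  ],
  claw=[-1,-1,-1,-1,-1],
)

```text
t: 2.6
tcp_pos: [443.5, 41.6, 404.4]
tool_rot: [[-0.399, 0.917, -0.001], [0.917, 0.399, 0.0], [0.0, -0.001, -1.0]]
ft_force: [-0.2, 0.9, 0.4]
width: 0.999
```

Request:
send_rows(
  travel=[
    [0,0,0],
    [0,0,0],
    [0,0,0],
    [0,0,0],
    [0,0,0],
  ],
  turn=[
    [0,0,-0.183],
    [0,0,-0.183],
    [0,0,-0.183],
    [0,0,-0.183],
    [0,0,-0.183],
  ],
  claw=[-1,-1,-1,-1,-1],
)

```text
t: 3.22
tcp_pos: [443.5, 41.7, 404.4]
tool_rot: [[-0.97, 0.243, -0.001], [0.243, 0.97, 0.0], [0.001, -0.0, -1.0]]
ft_force: [-0.1, -0.2, -0.4]
width: 1.0
```

Request:
send_rows(
  travel=[
    [0,0,0],
    [0,0,40],
    [0,0,40],
    [0,0,0],
  ],
  turn=[
    [0,0,-0.183],
    [0,0,0],
    [0,0,0],
    [0,0,0],
  ],
  claw=[-1,-1,-1,-1],
)

```text
t: 3.72
tcp_pos: [442.7, 41.7, 322.7]
tool_rot: [[-0.998, 0.069, -0.005], [0.069, 0.998, 0.0], [0.005, 0.0, -1.0]]
ft_force: [0.2, 0.2, 0.3]
width: 1.001
```

Run:
```python
from h import *
f=grab('wrist'); cv2.imwrite('pics/wrist1.png',f['color']); P=pts(f).reshape(-1,3)
o=robot.get_obs(); print(o['tcp_pos'],o['tool_rot'])
Q=P[(P[:,2]>76)&(P[:,2]<95)&(abs(P[:,0]-444)<70)&(abs(P[:,1]-41)<25)]
print(len(Q),cv2.minAreaRect(Q[:,:2].astype(np.float32)),np.median(Q[:,2]))
```

```text
[443.42260358  41.64230063 324.50749739] [[-9.97629691e-01  6.87724420e-02 -2.31307189e-03]
 [ 6.87721838e-02  9.97632372e-01  1.91058297e-04]
 [ 2.32073494e-03  3.15304252e-05 -9.99997307e-01]]
2283 ((443.9214172363281, 43.372215270996094), (13.952033996582031, 98.85269927978516), 86.69634246826172) 85.77908809790506
```

View pics/wrist1.png

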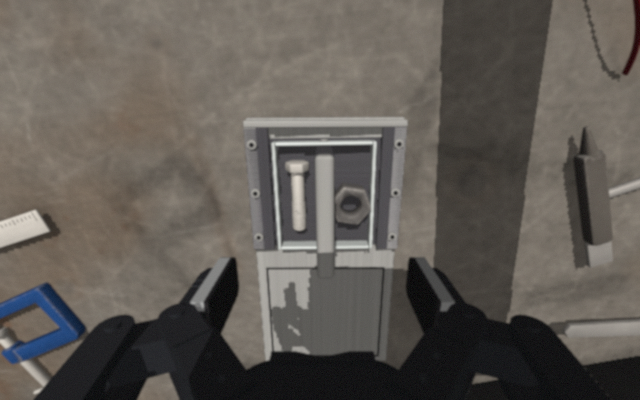

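The wrist view shows the bar at col ~325 with the jaws centred at ~323, the bolt at (298,195) and the nut at (352,205). Now I'll refine the base yaw from the wrist depth.

Run:
```python
from h import *
f=dict(np.load('/tmp/wrist.npz'));P=pts(f); c=f['color']
# plate side edges from depth step (z>4) per row
for side in(0,1):
    E=[]
    for v in range(125,345,3):
        x=P[v,215:435]; m=np.where((x[:,2]>4.5)&(x[:,2]<25))[0]
        if len(m)==0: continue
        u=m[0] if side==0 else m[-1]
        if v>250:
            E.append(ray(f,215+u+(-.5 if side==0 else .5),v,8)[:2])
    E=np.array(E)
    E=E[abs(E[:,1]-np.median(E[:,1]))<8]
    l=cv2.fitLine(E.astype(np.float32),cv2.DIST_HUBER,0,.01,.01).ravel()
    print(side,len(E),np.degrees(np.arctan(l[1]/l[0])),l[2:], 'y at x=516', l[3]+(516.5-l[2])*l[1]/l[0])
x=P[:,320]; 
cv2.imwrite('pics/w1c.png',cv2.resize(c[105:365,235:415],None,fx=2.3,fy=2.3,interpolation=cv2.INTER_CUBIC))
```

```text
0 32 -3.64296 [564.6696   -38.417786] y at x=516 -35.35095
1 32 -3.7001958 [575.45056 110.11754] y at x=516 113.9299
```

View pics/w1c.png

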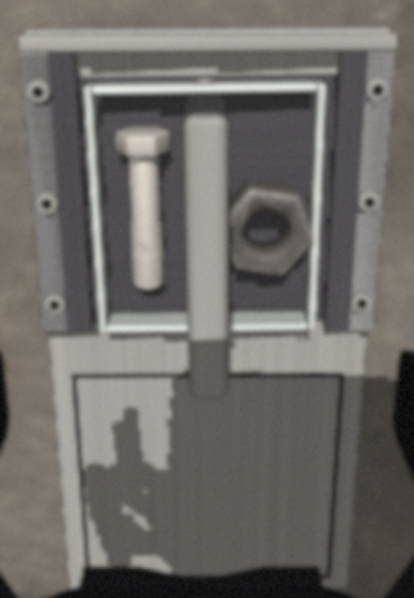

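Base yaw is -3.67°, and the two cameras differ by about 2 mm in y (I'll use the mean). The bar is centred between the fences. I'll descend and then close gently.

Request:
send_rows(
  travel=[
    [-0.5,0.7,23],
    [0,0,23],
    [0,0,23],
    [0,0,22],
    [0,0,0],
  ],
  turn=[
    [0,0,-0.005],
    [0,0,0],
    [0,0,0],
    [0,0,0],
    [0,0,0],
  ],
  claw=[-1,-1,-1,-1,-1],
)

```text
t: 4.4
tcp_pos: [444.5, 42.3, 234.2]
tool_rot: [[-0.998, 0.064, -0.0], [0.064, 0.998, 0.0], [0.0, -0.0, -1.0]]
ft_force: [-0.2, -0.9, 0.5]
width: 0.997
```

Request:
send_rows(
  travel=[
    [0,0,0],
    [0,0,0],
    [0,0,0],
    [0,0,0],
    [0,0,0],
  ],
  turn=[
    [0,0,0],
    [0,0,0],
    [0,0,0],
    [0,0,0],
    [0,0,0],
  ],
  claw=[0,0.3,0.5,0.6,0.7],
  force=20,
)

```text
t: 5.03
tcp_pos: [444.3, 42.5, 234.0]
tool_rot: [[-0.998, 0.063, 0.001], [0.063, 0.998, 0.001], [-0.001, 0.001, -1.0]]
ft_force: [-1.2, 3.3, 5.1]
width: 0.159
```

Request:
send_rows(
  travel=[
    [0,0,0],
    [0,0,0],
    [0,0,0],
    [0,0,0],
  ],
  turn=[
    [0,0,0],
    [0,0,0],
    [0,0,0],
    [0,0,0],
  ],
  claw=[1,1,1,1],
)

```text
t: 5.52
tcp_pos: [444.2, 42.5, 234.0]
tool_rot: [[-0.998, 0.063, 0.001], [0.063, 0.998, 0.001], [-0.001, 0.001, -1.0]]
ft_force: [-0.6, 2.9, 5.6]
width: 0.16
```

Grip confirmed: width 0.16 is about 13.6 mm, and forces are small. I'll firm up the grip and start sliding slowly.

Request:
send_rows(
  travel=[
    [0,0,0],
    [0,0,0],
    [-2,0,0],
    [-4,0,0],
    [-6,0,0],
  ],
  turn=[
    [0,0,0],
    [0,0,0],
    [0,0,0],
    [0,0,0],
    [0,0,0],
  ],
  claw=[1,1,1,1,1],
  force=60,
)

```text
t: 6.15
tcp_pos: [448.7, 42.5, 234.7]
tool_rot: [[-0.998, 0.063, -0.018], [0.063, 0.998, 0.001], [0.018, -0.001, -1.0]]
ft_force: [-70.3, 3.6, 91.9]
width: 0.153
```

The load jumped: the tool is pressing down at 92 N and the drag is 70 N. I'll back off straight away before anything else.

Request:
send_rows(
  travel=[
    [6,0,-0.5],
  ],
  turn=[
    [0,0,0],
  ],
  claw=[1],
)

```text
t: 6.28
tcp_pos: [446.3, 42.5, 234.6]
tool_rot: [[-0.998, 0.063, -0.008], [0.063, 0.998, 0.0], [0.008, -0.0, -1.0]]
ft_force: [-8.7, 2.5, 5.9]
width: 0.152
```

Request:
send_rows(
  travel=[
    [0,0,0],
    [0,0,0],
  ],
  turn=[
    [0,0,0],
    [0,0,0],
  ],
  claw=[1,1],
)

```text
t: 6.52
tcp_pos: [447.7, 42.3, 234.2]
tool_rot: [[-0.998, 0.063, -0.006], [0.063, 0.998, 0.0], [0.006, -0.0, -1.0]]
ft_force: [-16.5, 2.3, 18.3]
width: 0.151
```

Run:
```python
from h import *
o=robot.get_obs(); print({k:np.round(v,4).tolist() for k,v in o.items()})
f=grab('wrist'); cv2.imwrite('pics/wrist2.png',f['color']); P=pts(f)
g=grab('scene'); c=g['color'][165:270,260:380]; cv2.imwrite('pics/s2.png',cv2.resize(c,None,fx=5,fy=5,interpolation=cv2.INTER_CUBIC))
```

```text
{'t': 6.525, 'qpos': [-0.0928, 0.215, -0.5076, 0.8537, -0.0002, -0.0294], 'joint_vel': [0.0001, 0.002, 0.0008, 0.0023, -0.0004, 0.0], 'tau': [-1.7079, -38.0211, 32.0653, -6.1917, -0.1972, 0.0491], 'tcp_pos': [447.6542, 42.2956, 234.2091], 'tool_rot': [[-0.998, 0.0634, -0.0056], [0.0634, 0.998, 0.0003], [0.0056, -0.0, -1.0]], 'ft_force': [-16.5066, 2.3373, 18.3438], 'ft_torque': [0.3998, 3.1033, 0.1245], 'width': 0.1514}
```

View pics/wrist2.png

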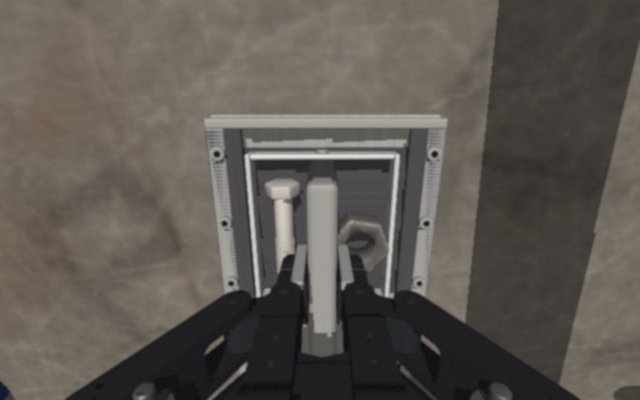

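The carrier is undamaged and the load still sits in the tray (bolt 283,215; nut 362,240). The drag-to-down-force ratio is about 0.7, so friction from my own downward press is causing it. I'll relieve z in small steps before going on.

Request:
send_rows(
  travel=[
    [0,0,-0.5],
    [0,0,0],
  ],
  turn=[
    [0,0,0],
    [0,0,0],
  ],
  claw=[1,1],
)

```text
t: 6.88
tcp_pos: [449.4, 42.0, 234.2]
tool_rot: [[-0.998, 0.064, -0.002], [0.064, 0.998, -0.0], [0.002, -0.0, -1.0]]
ft_force: [-3.2, 1.2, -2.8]
width: 0.151
```

Request:
send_rows(
  travel=[
    [-2,0,0],
    [-3,0,0],
    [-3,0,0],
  ],
  turn=[
    [0,0,0],
    [0,0,0],
    [0,0,0],
  ],
  claw=[1,1,1],
)

```text
t: 7.25
tcp_pos: [458.6, 41.3, 234.4]
tool_rot: [[-0.998, 0.064, 0.0], [0.064, 0.998, -0.0], [-0.0, -0.0, -1.0]]
ft_force: [0.1, 0.3, -5.9]
width: 0.15
```

Request:
send_rows(
  travel=[
    [-3,0,0.2],
    [-4,0,0],
    [-4,0,0],
  ],
  turn=[
    [0,0,0],
    [0,0,0],
    [0,0,0],
  ],
  claw=[1,1,1],
)

```text
t: 7.62
tcp_pos: [469.4, 40.7, 234.4]
tool_rot: [[-0.998, 0.064, 0.0], [0.064, 0.998, -0.0], [-0.0, -0.0, -1.0]]
ft_force: [0.5, -0.1, -6.3]
width: 0.151
```

Request:
send_rows(
  travel=[
    [-2,0,0.3],
    [-3,0,0],
    [-3,0,0],
  ],
  turn=[
    [0,0,0],
    [0,0,0],
    [0,0,0],
  ],
  claw=[1,1,1],
)

```text
t: 8.0
tcp_pos: [477.2, 40.2, 234.3]
tool_rot: [[-0.998, 0.064, 0.0], [0.064, 0.998, -0.0], [-0.0, -0.0, -1.0]]
ft_force: [0.3, -0.1, -6.4]
width: 0.151
```

Request:
send_rows(
  travel=[
    [-2,0,0.2],
    [-2,0,0],
    [-2,0,0],
  ],
  turn=[
    [0,0,0],
    [0,0,0],
    [0,0,0],
  ],
  claw=[1,1,1],
)

```text
t: 8.38
tcp_pos: [482.5, 39.9, 234.2]
tool_rot: [[-0.998, 0.064, -0.001], [0.064, 0.998, 0.0], [0.001, -0.0, -1.0]]
ft_force: [-0.9, 0.0, -3.7]
width: 0.152
```

It's sliding in light contact: about 3.7 N of the ~6.3 N weight is carried. I'll continue.

Request:
send_rows(
  travel=[
    [-3,0,0],
    [-4,0,0],
    [-4,0,0],
    [-4,0,0],
  ],
  turn=[
    [0,0,0],
    [0,0,0],
    [0,0,0],
    [0,0,0],
  ],
  claw=[1,1,1,1],
)

```text
t: 8.88
tcp_pos: [497.7, 38.9, 234.2]
tool_rot: [[-0.998, 0.064, -0.001], [0.064, 0.998, 0.0], [0.001, 0.0, -1.0]]
ft_force: [-7.3, -0.4, 4.9]
width: 0.154
```

Request:
send_rows(
  travel=[
    [-3,0,-0.15],
    [-4,0,0],
    [-4,0,0],
    [-4,0,0],
  ],
  turn=[
    [0,0,0],
    [0,0,0],
    [0,0,0],
    [0,0,0],
  ],
  claw=[1,1,1,1],
)

```text
t: 9.38
tcp_pos: [513.0, 37.9, 234.2]
tool_rot: [[-0.998, 0.064, -0.001], [0.064, 0.998, 0.0], [0.001, -0.0, -1.0]]
ft_force: [-5.9, 0.6, 2.3]
width: 0.153
```

Request:
send_rows(
  travel=[
    [-4,0,-0.1],
    [-5,0,0],
    [-5,0,0],
    [-5,0,0],
  ],
  turn=[
    [0,0,0],
    [0,0,0],
    [0,0,0],
    [0,0,0],
  ],
  claw=[1,1,1,1],
)

```text
t: 9.88
tcp_pos: [532.3, 36.7, 234.2]
tool_rot: [[-0.998, 0.064, -0.0], [0.064, 0.998, 0.0], [0.0, 0.0, -1.0]]
ft_force: [-3.5, 0.5, 0.0]
width: 0.157
```

Request:
send_rows(
  travel=[
    [-5,0,0],
    [-6,0,0],
    [-6,0,0],
    [-5,0,0],
  ],
  turn=[
    [0,0,0],
    [0,0,0],
    [0,0,0],
    [0,0,0],
  ],
  claw=[1,1,1,1],
)

```text
t: 10.38
tcp_pos: [554.4, 35.3, 234.2]
tool_rot: [[-0.998, 0.064, -0.0], [0.064, 0.998, 0.0], [0.0, 0.0, -1.0]]
ft_force: [-4.1, -0.0, -0.1]
width: 0.15
```

Request:
send_rows(
  travel=[
    [-5,0,-0.1],
    [-5,0,0],
    [-5,0,0],
    [-5,0,0],
    [-5,0,0],
  ],
  turn=[
    [0,0,0],
    [0,0,0],
    [0,0,0],
    [0,0,0],
    [0,0,0],
  ],
  claw=[1,1,1,1,1],
)

```text
t: 11.0
tcp_pos: [579.3, 33.7, 234.3]
tool_rot: [[-0.998, 0.064, 0.0], [0.064, 0.998, 0.0], [-0.0, 0.0, -1.0]]
ft_force: [-0.4, 0.6, -5.3]
width: 0.15
```

Request:
send_rows(
  travel=[
    [-4,0,0],
    [0,0,0],
  ],
  turn=[
    [0,0,0],
    [0,0,0],
  ],
  claw=[1,1],
)

```text
t: 11.25
tcp_pos: [583.3, 33.4, 234.2]
tool_rot: [[-0.998, 0.064, 0.0], [0.064, 0.998, -0.0], [-0.0, 0.0, -1.0]]
ft_force: [0.1, -0.8, -6.1]
width: 0.153
```

Run:
```python
from h import *
f=grab('top'); c=f['color'][145:262,285:370]; cv2.imwrite('pics/crop2.png',cv2.resize(c,None,fx=5,fy=5,interpolation=cv2.INTER_CUBIC))
f=grab('scene'); c=f['color'][165:270,260:380]; cv2.imwrite('pics/s3.png',cv2.resize(c,None,fx=5,fy=5,interpolation=cv2.INTER_CUBIC))
f=grab('wrist'); cv2.imwrite('pics/wrist3.png',f['color'])
```

```text
(no output)
```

View pics/wrist3.png

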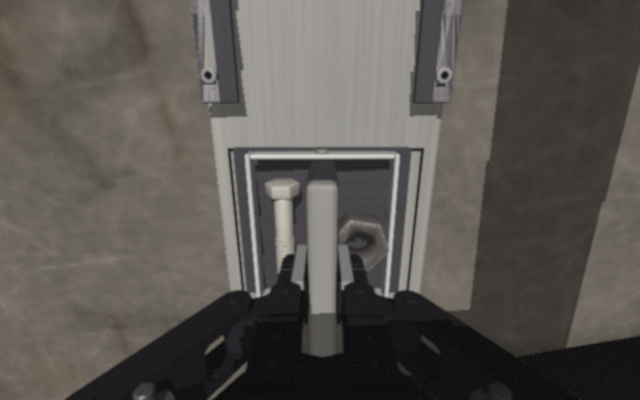

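View pics/s3.png

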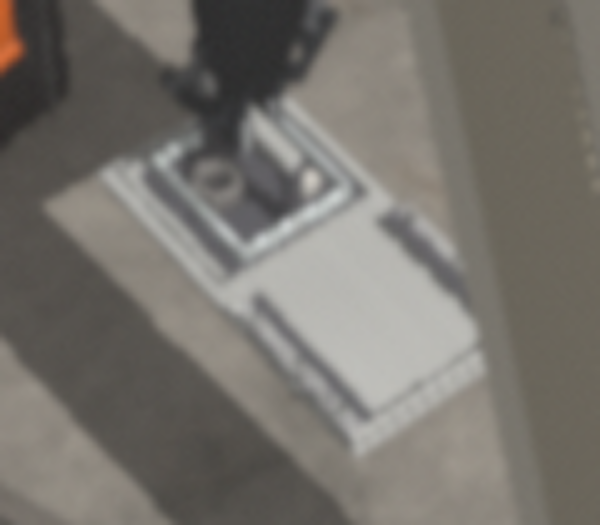

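The carrier is clear of the strips and sits square in the outline's width. Its rear foot edge lies about on the rear outline line (wrist row ~149), so about 7–8 mm remains. Fz shows almost the full weight being carried, so I'll lower slightly while finishing. First I'll check the exact offset from the wrist depth.

Run:
```python
from h import *
f=dict(np.load('/tmp/wrist.npz'));P=pts(f);o=robot.get_obs();print(o['tcp_pos'],o['ft_force'])
d=np.array([np.cos(np.radians(3.67)),-np.sin(np.radians(3.67))]); n=np.array([-d[1],d[0]])
def b(p): return (p[:2]-[516.5,38.5])@d,(p[:2]-[516.5,38.5])@n
X=P.reshape(-1,3);Q=X[(X[:,2]>78)&(X[:,2]<92)]; a=np.array([b(p) for p in Q]); k=(abs(a[:,1])<12)&(a[:,0]<60);print('bar rear,sides,z',a[k].min(0),a[k].max(0),np.median(Q[k][:,2]))
for u in(300,345):
  print([(v,int(f['color'][v,u].mean()),round(P[v,u,2],1),round(b(ray(f,u,v,8))[0],1)) for v in range(140,162)])
print('strip ends',[b(ray(f,u,102,20)) for u in(225,432)])
```

```text
[582.81780577  33.43279985 234.26061411] [-4.57544029e-01  4.07372496e-03 -6.11643626e+00]
bar rear,sides,z [ 16.56369179 -11.95346605] [59.99762641 11.93261652] 85.80299918012928
[(140, 150, np.float64(9.4), np.float64(7.6)), (141, 151, np.float64(7.0), np.float64(8.2)), (142, 149, np.float64(6.9), np.float64(8.9)), (143, 149, np.float64(8.4), np.float64(9.5)), (144, 150, np.float64(8.9), np.float64(10.2)), (145, 144, np.float64(7.7), np.float64(10.8)), (146, 133, np.float64(7.2), np.float64(11.5)), (147, 104, np.float64(10.1), np.float64(12.2)), (148, 82, np.float64(13.4), np.float64(12.8)), (149, 75, np.float64(12.9), np.float64(13.5)), (150, 90, np.float64(12.0), np.float64(14.1)), (151, 118, np.float64(13.4), np.float64(14.8)), (152, 140, np.float64(18.1), np.float64(15.4)), (153, 151, np.float64(21.7), np.float64(16.1)), (154, 177, np.float64(25.9), np.float64(16.8)), (155, 204, np.float64(26.3), np.float64(17.4)), (156, 207, np.float64(27.4), np.float64(18.1)), (157, 188, np.float64(27.4), np.float64(18.8)), (158, 147, np.float64(27.3), np.float64(19.5)), (159, 95, np.float64(
[... 602 characters left out ...]
at64(13.6), np.float64(14.1)), (151, 120, np.float64(13.9), np.float64(14.8)), (152, 138, np.float64(18.2), np.float64(15.5)), (153, 151, np.float64(22.7), np.float64(16.1)), (154, 177, np.float64(25.8), np.float64(16.8)), (155, 203, np.float64(26.3), np.float64(17.4)), (156, 203, np.float64(27.9), np.float64(18.1)), (157, 180, np.float64(27.0), np.float64(18.8)), (158, 143, np.float64(25.9), np.float64(19.5)), (159, 91, np.float64(12.8), np.float64(20.1)), (160, 47, np.float64(13.3), np.float64(20.8)), (161, 39, np.float64(13.3), np.float64(21.5))]
strip ends [(np.float64(-15.963647617166878), np.float64(-58.13293090454699)), (np.float64(-15.934399276472083), np.float64(64.37361029372822))]
```

The foot centre is at about 67 mm of the 75, so I'll move 8 mm more, lower 0.3 mm, and let it sit.

Request:
send_rows(
  travel=[
    [-2,0,0.2],
    [-3,0,0],
    [-3,0,0.1],
    [0,0,0],
    [0,0,0],
  ],
  turn=[
    [0,0,0],
    [0,0,0],
    [0,0,0],
    [0,0,0],
    [0,0,0],
  ],
  claw=[1,1,1,1,1],
)

```text
t: 12.02
tcp_pos: [591.1, 32.9, 234.2]
tool_rot: [[-0.998, 0.064, 0.001], [0.064, 0.998, -0.0], [-0.001, 0.0, -1.0]]
ft_force: [-0.7, 0.3, -2.2]
width: 0.149
```

Run:
```python
from h import *
f=grab('wrist'); cv2.imwrite('pics/w4.png',cv2.resize(f['color'][90:310,180:460],None,fx=2.8,fy=2.6,interpolation=cv2.INTER_CUBIC))
```

```text
(no output)
```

View pics/w4.png

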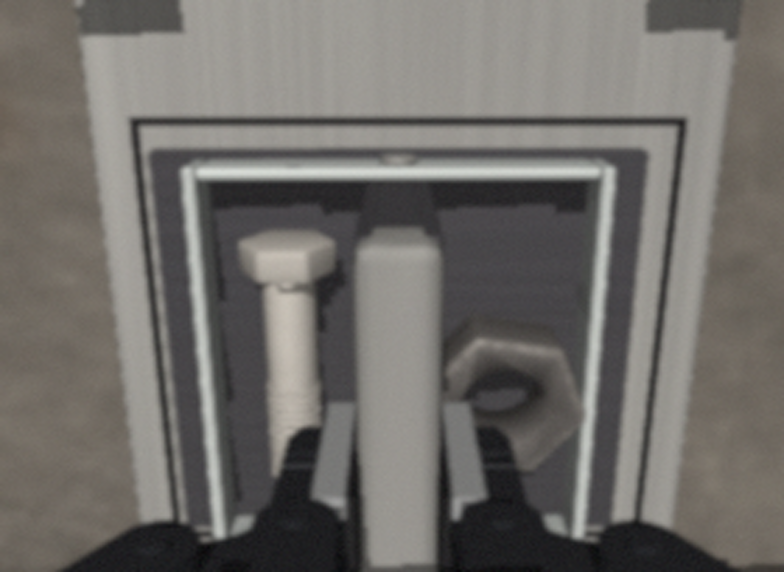

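The foot is fully inside the outline. The rear gap is about 7 mm, the left gap about 3.6 mm, and the right gap about 8.6 mm. I'll centre it with a 2.4 mm slide along +y.

Request:
send_rows(
  travel=[
    [0,0.8,0],
    [0,0.8,0],
    [0,0.8,0],
    [0,0,0],
    [0,0,0],
  ],
  turn=[
    [0,0,0],
    [0,0,0],
    [0,0,0],
    [0,0,0],
    [0,0,0],
  ],
  claw=[1,1,1,1,1],
)

```text
t: 12.7
tcp_pos: [591.2, 35.3, 234.2]
tool_rot: [[-0.998, 0.064, 0.001], [0.064, 0.998, -0.0], [-0.001, -0.0, -1.0]]
ft_force: [1.4, -3.4, -0.6]
width: 0.151
```

Run:
```python
from h import *
f=grab('wrist'); g=f['color'][90:310,180:460].mean(2)
for v in (150,165,200): 
    r=f['color'][v].mean(1).astype(int); print(v,r[224:250].tolist(),r[405:430].tolist())
```

```text
150 [88, 54, 75, 121, 150, 155, 157, 150, 130, 101, 77, 73, 69, 70, 73, 70, 70, 71, 71, 73, 71, 70, 70, 74, 73, 79] [71, 73, 69, 70, 73, 81, 106, 132, 143, 150, 148, 138, 109, 64, 61, 104, 135, 147, 146, 145, 144, 147, 148, 151, 150]
165 [145, 114, 70, 52, 91, 127, 150, 156, 153, 144, 119, 89, 72, 71, 70, 71, 73, 72, 71, 71, 100, 148, 183, 192, 180, 150] [73, 71, 74, 75, 92, 125, 141, 147, 149, 143, 116, 74, 50, 78, 119, 143, 146, 147, 147, 147, 150, 152, 151, 152, 150]
200 [158, 159, 158, 154, 142, 108, 64, 70, 117, 147, 155, 152, 147, 125, 95, 76, 69, 71, 73, 71, 71, 70, 73, 100, 147, 183] [78, 99, 129, 145, 149, 150, 140, 105, 64, 70, 115, 145, 149, 147, 144, 148, 151, 152, 155, 152, 148, 141, 129, 113, 102]
```

It's centred: the left and right gaps are equal at about 7.7 px. Now the lift.

Request:
send_rows(
  travel=[
    [0,0,-1],
    [0,0,-3],
    [0,0,-5],
    [0,0,-6],
    [0,0,-7],
  ],
  turn=[
    [0,0,0],
    [0,0,0],
    [0,0,0],
    [0,0,0],
    [0,0,0],
  ],
  claw=[1,1,1,1,1],
)

```text
t: 13.38
tcp_pos: [591.0, 35.4, 256.5]
tool_rot: [[-0.998, 0.064, 0.0], [0.064, 0.998, 0.0], [-0.0, 0.0, -1.0]]
ft_force: [0.2, 0.2, -6.8]
width: 0.148
```

Request:
send_rows(
  travel=[
    [0,0,-8],
    [0,0,-9],
    [0,0,-9],
    [0,0,-9],
    [0,0,-9],
  ],
  turn=[
    [0,0,0],
    [0,0,0],
    [0,0,0],
    [0,0,0],
    [0,0,0],
  ],
  claw=[1,1,1,1,1],
)

```text
t: 14.0
tcp_pos: [591.0, 35.3, 300.7]
tool_rot: [[-0.998, 0.064, 0.0], [0.064, 0.998, 0.0], [-0.0, 0.0, -1.0]]
ft_force: [0.1, 0.7, -6.2]
width: 0.152
```

Request:
send_rows(
  travel=[
    [0,0,-9],
    [0,0,-9],
    [0,0,-8],
    [0,0,-6],
    [0,0,-2],
  ],
  turn=[
    [0,0,0],
    [0,0,0],
    [0,0,0],
    [0,0,0],
    [0,0,0],
  ],
  claw=[1,1,1,1,1],
)

```text
t: 14.62
tcp_pos: [591.0, 35.3, 334.4]
tool_rot: [[-0.998, 0.064, 0.0], [0.064, 0.998, -0.0], [-0.0, -0.0, -1.0]]
ft_force: [-0.1, -1.4, -5.4]
width: 0.149
```

Request:
send_rows(
  travel=[
    [0,0,0],
    [0,0,0],
    [0,0,0],
    [0,0,0],
    [0,0,0],
  ],
  turn=[
    [0,0,0],
    [0,0,0],
    [0,0,0],
    [0,0,0],
    [0,0,0],
  ],
  claw=[1,1,1,1,1],
)

```text
t: 15.25
tcp_pos: [591.0, 35.3, 334.0]
tool_rot: [[-0.998, 0.064, -0.0], [0.064, 0.998, 0.0], [0.0, -0.0, -1.0]]
ft_force: [1.3, 0.1, -5.4]
width: 0.15
```

Run:
```python
from h import *
o=robot.get_obs(); print({k:np.round(o[k],4).tolist() for k in('t','joint_vel','tcp_pos','tool_rot','ft_force','width')})
a=grab('wrist')['color'][90:310,180:460]; s=grab('scene')['color'][120:260,240:400]
P=pts(dict(np.load('/tmp/wrist.npz'))).reshape(-1,3)
Q=P[(P[:,2]>170)&(P[:,2]<195)&(abs(P[:,1]-34.8-.064*(591-P[:,0]))<5)&(P[:,0]<575)]
if len(Q): 
  k=np.polyfit(Q[:,0],Q[:,2],1); print('bar slope',k[0],'z',np.median(Q[:,2]),len(Q))
cv2.imwrite('pics/f.png',np.vstack([cv2.resize(a,(480,320)),cv2.resize(s,(480,270))]))
```

```text
{'t': 15.25, 'joint_vel': [-0.0003, -0.0006, 0.0015, 0.0012, -0.0007, -0.0026], 'tcp_pos': [591.0111, 35.3291, 333.9641], 'tool_rot': [[-0.998, 0.0637, -0.0001], [0.0637, 0.998, 0.0], [0.0001, -0.0, -1.0]], 'ft_force': [1.3088, 0.0891, -5.4035], 'width': 0.1503}
bar slope 0.11850490895493293 z 185.65107690404523 1861
```

View pics/f.png

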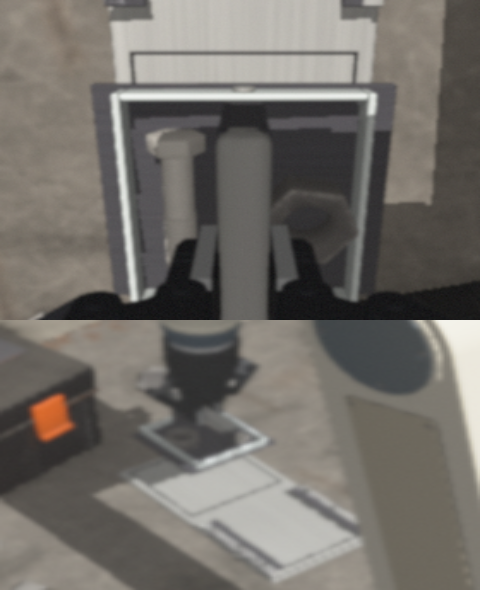

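Run:
```python
from h import *
P=pts(dict(np.load('/tmp/wrist.npz'))).reshape(-1,3)
Q=P[(P[:,2]>182)&(P[:,2]<190)&(abs(P[:,1]-35.3-.064*(591-P[:,0]))<5)&(P[:,0]<575)&(P[:,0]>546)]
print(len(Q),np.polyfit(Q[:,0],Q[:,2],1)[0],np.ptp(Q[:,0]))
F=P[(P[:,2]>106)&(P[:,2]<118)&(P[:,0]<575)&(P[:,0]>535)]
A=np.c_[F[:,:2],np.ones(len(F))]; print(len(F),np.linalg.lstsq(A,F[:,2],rcond=None)[0],np.median(F[:,2]))
robot.close_job()
```

```text
1410 0.003605388239402215 28.977090486889438
6035 [ 1.91840777e-03 -2.77991534e-03  1.12001792e+02] 112.87481564811779
the job is handed in; nothing more can be done
```

The carrier is out from under the keeper strips and held in the air about 100 mm above the base. The nut and bolt are still in the tray, and I handed the job in while holding it. I never moved near the clamp, file or hammer, but took no closing check picture of them.

- **Slide:** I gripped the bar at 60 N and slid the carrier into the scribed outline, then centred it. The last wrist image before the lift showed equal side gaps, with about 7 mm at the rear.
- **Lift:** It went straight up 100 mm. The foot's top face now measures 112.9 mm above the table, and about 113 was expected.
- **Final hold:** The bar and foot are level to within about 0.004 rad. Joint speeds are near zero, and the time was about 15.3 s of the 35 s allowed.

**What went wrong or disagreed:**
- **Force spike:** My first pull pressed down by mistake. The wrist readings were 92 N vertical and 70 N sideways, about 116 N combined against the 120 N limit. That is only the reading at the end of the call, so the peak could have been higher. I backed off at once and continued with almost no downward force.
- **Brief lift during the slide:** For parts of the slide, about 25 mm under the strips and again near the end, the force showed the carrier's full weight on the gripper. It was probably 0.2–0.3 mm off the plate there.
- **Cameras:** The top and wrist cameras differed by about 2 mm in y, so I placed the carrier by the wrist view of the outline.
- **Level check:** My first bar-slope figure (0.12) disagreed. It appears to have included points off the bar's top, and a tighter fit gave 0.004.

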